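Serve one mint from the plunger dispenser

ROBOT

A 7-joint arm with a two-finger parallel gripper is mounted at the origin on a cart in front of the work surface, level with it; the furniture and walls round the work are solid. World frame = base frame: x ahead of the robot, y to its left, z up, the work surface at z = 0. Lengths are in m, angles in degrees, forces in N, time in s.
With the tool pointing down it reaches from about 0.4 to 0.85 m from the base axis. Payload 10.4 kg.
Tool frame: the origin (TCP) lies where the fingers leave the gripper's body, on its centre line; the fingertips stand 70 mm ahead of it and the grasp point (between the pads) lies 51 mm ahead of it; x points along the fingers, y is the direction in which the jaws open and shut, and the axes are right-handed (so a half turn about x gives the same grasp; the last joint's range is limited). The gripper opens to 87 mm and grips with 3 to 60 N. Pads are 19 mm wide; open, the fingers measure 117 mm over their backs; the gripper's body (75 mm by 190 mm) begins 51 mm behind the grasp point.
Start: joints at [73.247, 19.034, -3.707, 83.658, 1.238, 77.344, -5.071], TCP at [0.167, -0.602, 0.292] pointing down, gripper open.
Joint ranges: [-148.97, 148.97], [-28.65, 121.19], [-84.17, 76.75], [9.2, 138.47], [-72.65, 252.65], [3.7, 117.97], [-149.18, 149.18]. Speed limits (degrees/s): [127.2, 127.2, 159.86, 159.86, 180, 180, 180].

INTERFACE

Orientations are given as a 3x3 rotation matrix whose columns are the frame's x, y, z axes.
In Python, from workcell import arm gives the robot as it stands. The module is installed in compiled form; this text tells all that it offers.
- The arm moves only by the tool drive_tool, never from a script. Its argument "plan" is one flat list of numbers, 5 for each row, row after row: the opening, from 0 (shut) to 1 (fully open), then the shift along the tool's x, y, z in mm, then the turn about the tool's x in degrees. A call has 1 to 10 rows; each row shifts and turns the commanded pose from where the row before left it, along the tool's axes as they then stand; what a row does not reach is not made up. A row lasts 1/12 s, in which the tool goes at most 41.7 mm and 7.16 degrees, less where a joint would pass 70% of its speed; a pose out of reach is approached as far as the arm can. A call with a gripper value outside its range is refused whole. The fingers move at their own pace and stop on an object; the grip force is fixed at half the most. Time passes only in rows, so rows that do not move let the fingers close. It gives the time, the measured TCP pose, the force and the opening at its end, in the units of the state.
- arm.sense(): the state, without advancing time (a new reading comes with each control period).
- arm.grab_frame(name): name is "scene" or "top" or "wrist"; returns (picture, depth): 420x560x3 uint8, blue, green, red; 420x560 float32, m along the optical axis (not along the pixel's ray), 0 where there is no reading.
- arm.camera_model(name): a dict with "intrinsics" (3x3 intrinsics, pixels), "world_to_cam" (4x4, takes a point from world to camera coordinates). Camera axes: x right, y up, looking along -z (the intrinsics and any distortion apply to the point x, -y, -z); pixel columns grow to the right and rows downward; lengths in m; the calibration is good to about 2 mm. A picture is of the moment at which its call begins: read the wrist's pose just before it. camera_model takes no time and is no camera call; for the wrist camera it gives the pose at the moment of the call.
- arm.hand_in(): hands the job in, once; it reports no verdict.
Trained networks look in the newest picture that a camera, given by its name, has taken for a name from the list of things; names that differ only in an ending like _2 or _b are one class to them, and where a whole thing is asked for, a point or a joint stands for the part that bears it (a point fixed in the world has none). Each returns a list of dicts, best first, with "score" (0 to 1); they miss things now and then, are a little off and sometimes report something else, mostly with a low value. They report only what shows in the picture. A call takes as long as a camera call. They do not tell look-alikes from the thing itself.
- arm.silhouettes(target, camera): "region" (420x560 bool, what is visible of it).
- arm.landmark_of(target, camera): "location" ([x, y, z] in m, in the coordinates of the camera as it stood for that picture, good to about 4 mm: a listed point, or the origin of a listed thing).
The state is a dict: "time": time; "joint_positions": joint angles; "qvel": joint speeds; "joint_torque": joint torques, N m; "ee_pos": TCP position; "tcp_rot": TCP orientation; "force": force on the tool from outside, world axes, zero at the start; "ft_torque": the same for the moment, N m; "finger_gap": opening from 0.0 (shut) to 1.0 (fully open).
Only numpy, scipy, OpenCV 4.12 (cv2) and the standard library are available. Lean on these libraries where they do the work, as an engineer would, in place of code of your own. Each camera call takes 0.05 s, during which the arm holds its last target.

TASK

Slide the egg cup in under the chute of the mint dispenser until its foot rests against the two pins, and let go of it. Then press the dispenser's sprung plunger all the way down until you feel it bottom on its stop - without forcing it - and let it rise again, so that exactly one mint drops into the cup. Leave the cup standing there with its mint, and do not disturb the other things.

Things in the scene. Friction and masses are not known exactly. Their poses are not given: they have to be found in the camera images.
- dispenser: White mint dispenser with steel fittings, fixed to the worktop. Origin: underside of its base plate, z up; its front (chute side) looks along its own -x. Base plate 5 mm thick, x -130 to +95, y -45 to +95 mm. White housing on it: x 0 to 92, y -35 to +85, top at z 140. On the top at x 41, y 0 a clear square magazine tube with a cap, 29 mm wide, up to z 199; beside it (+y) the plunger.
- chute_end (a point): Underside of the closed lower end of the steel chute, 58 mm above the worktop, axes as the dispenser's. The chute is 26 mm wide and slopes down from the housing front to here along the dispenser's y = 0, rising 0.25 mm per mm towards the housing; its top edges are 23 mm above its underside. Mints fall through its open floor, 13 mm behind this end wall.
- cup_place (a point): Spot on the upper face of the base plate (5 mm above the worktop), straight below the chute's hole, where the middle of the cup's foot belongs; axes as the dispenser's (x points to the housing). Two upright pins, 10 mm thick, 14 mm high, stand at x +16.8, y +-16.8 mm from it: a cup pushed along +x until its foot meets both stands right. The cup fits under the chute only held less than 5 mm above the plate.
- plunger_axis (a point): Point on the plunger's vertical axis, on top of its fixed steel collar (34 mm wide), 150 mm above the worktop. Above it a 12 mm stem carries a round, domed, black rubber pad, 36 mm wide, to be pressed from above with closed fingers. The pad is screwed on at a height that differs each time and is not measured: its top at rest is 50 to 69 mm above this point.
- plunger_stop (a point): Fixed point inside the dispenser's collar, 5 mm below the former: the plunger's hidden stop. Stroke from rest to stop 26 mm, straight down. The spring resists with 4 N at first, 9 N at the end; at the stop the force rises steeply, about 12 N per mm (rubber pad). The mint falls only in the last 2 mm; released, the plunger rises by itself. Do not push with more than 22 N.
- egg_cup_center (a point): Middle (half-way up, 24 mm above the foot) of a loose stoneware egg cup standing on the worktop: 48 mm high, rim 47 mm wide outside (from 32 to 48 mm up), waist at about 20 mm up, foot 36 mm wide; 60 g. z up.
- mint_0_center (a point): Centre of the lowest of three white round mints, 16 mm balls of 10 g, inside the dispenser: the one that one full stroke lets out.
- mint_1_center (a point): Centre of the second mint, stacked on the first in the dispenser; it stays in.
- mint_2_center (a point): Centre of the third mint, on top; it stays in.
- salt_shaker: Bystander: salt shaker, 44 mm wide, 90 mm high, origin under its foot.
- pepper_mill: Bystander: dark wooden pepper mill, 58 mm wide, 150 mm high, origin under its foot.
- mug: Bystander: small terracotta mug, 64 x 88 mm with its handle, 49 mm high, origin under its foot.
Not all that is in view belongs to the job. What is shaped like the part that bears egg_cup_center but brown or red is not meant.

How it is judged:
By the outcome, as a careful person would: the job done as asked, in the order asked, and still so for the second after the job is handed in, with the robot touching nothing.
It also fails if it takes over 61 s, if anything falls off the work surface, if the arm or the gripper's body presses on something with over 40 N, if the wrist force passes 120 N, or if a joint passes its speed limit or range.

## Working session

There is one attempt and no reset: what is moved stays moved. The work goes in short steps, Python scripts to look and compute and a tool call to move; the robot and the scene stay as the last step left them, time stands still between calls to the robot, and variables do not carry over. Pictures are saved under pics/ and viewed, and the job is handed in when it is done.

Besides the shell and the picture viewer there is one more tool, called after "Emit:" as name(argument=value, ...) on one line, values as JSON. drive_tool: Moves the arm, as the interface text tells. Its arguments: {"type":"object","properties":{"plan":{"type":"array","items":{"type":"number"}}},"required":["plan"]}

```bash
mkdir -p pics; ls
cat > h.py <<'E'
import numpy as np, cv2
from workcell import arm
def cam(name):
    m=arm.camera_model(name); K=np.array(m["intrinsics"]); T=np.array(m["world_to_cam"]); return m,K,T
def w2p(P,K,T):
    P=np.atleast_2d(P); c=(T[:3,:3]@P.T).T+T[:3,3]
    return np.stack([K[0,0]*c[:,0]/-c[:,2]+K[0,2],K[1,1]*-c[:,1]/-c[:,2]+K[1,2]],1)
def p2w(u,v,d,K,T):
    c=np.stack([(u-K[0,2])/K[0,0]*d,-(v-K[1,2])/K[1,1]*d,-d],-1)
    return (c-T[:3,3])@T[:3,:3]
def c2w(c,T): return (np.array(c)-T[:3,3])@T[:3,:3]
E
python3 - <<'E'
from h import *
s=arm.sense()
for k in s: print(k,np.round(s[k],3).tolist())
for n in ["scene","top","wrist"]:
    m,K,T=cam(n); print(n,m.keys(),K.tolist(),np.round(T,3).tolist())
    im,d=arm.grab_frame(n); cv2.imwrite(f"pics/{n}0.png",im); np.save(f"{n}_d.npy",d)
    for t in (["dispenser","chute_end","cup_place","plunger_axis","plunger_stop","egg_cup_center","salt_shaker","pepper_mill","mug"] if n!="wrist" else ["egg_cup_center"]):
        r=arm.landmark_of(t,n)
        print(n,t,[(round(x["score"],2),np.round(c2w(x["location"],T),4).tolist()) for x in r[:4]])
print(arm.sense()["time"])
E
```

```text
pics
time 0.0
joint_positions [73.248, 19.074, -3.707, 83.705, 1.237, 77.344, -5.069]
qvel [0.113, 0.07, 0.013, -0.078, 0.036, -0.056, -0.006]
joint_torque [-0.001, -62.327, 0.024, -38.99, -0.061, 0.04, 0.0]
ee_pos [0.166, -0.602, 0.291]
tcp_rot [[-0.0, 0.267, -0.964], [0.001, -0.964, -0.267], [-1.0, -0.001, 0.0]]
force [-0.524, 0.133, 0.365]
ft_torque [0.016, 0.056, -0.015]
finger_gap 0.997
scene dict_keys(['intrinsics', 'world_to_cam']) [[447.697521480822, 0.0, 279.54484233391634], [0.0, 447.697521480822, 211.18194504144088], [0.0, 0.0, 1.0]] [[0.797, -0.605, -0.008, -0.449], [0.401, 0.518, 0.755, -0.303], [-0.452, -0.605, 0.656, -0.674], [0.0, 0.0, 0.0, 1.0]]
scene dispenser [(0.74, [0.5762, 0.1386, -0.0021]), (0.48, [0.483, 0.1585, 0.0601])]
scene chute_end [(0.74, [0.4815, 0.1566, 0.0587])]
scene cup_place [(0.75, [0.4908, 0.1507, 0.0048])]
scene plunger_axis [(0.97, [0.6355, 0.1754, 0.1427])]
scene plunger_stop [(0.78, [0.6337, 0.1797, 0.1473])]
scene egg_cup_center [(0.92, [0.5499, -0.1465, 0.0203]), (0.78, [0.4569, -0.1947, 0.0203]), (0.69, [0.4011, -0.1093, 0.0207])]
scene s
[... 714 characters left out ...]
011]), (0.34, [0.4847, 0.1599, 0.0555])]
top plunger_stop [(0.86, [0.6387, 0.1784, 0.1448])]
top egg_cup_center [(0.59, [0.4625, -0.2002, 0.0239]), (0.52, [0.4088, -0.1142, 0.0263]), (0.51, [0.5586, -0.1438, 0.0255])]
top salt_shaker [(0.74, [0.6478, -0.1368, 0.0015]), (0.72, [0.6772, -0.0616, 0.0016])]
top pepper_mill [(0.59, [0.6581, -0.2335, 0.0052])]
top mug [(0.65, [0.6459, -0.1369, 0.0004])]
wrist dict_keys(['intrinsics', 'world_to_cam']) [[306.90512610102144, 0.0, 276.9838881991074], [0.0, 306.90512610102144, 208.6804163826264], [0.0, 0.0, 1.0]] [[0.266, -0.964, -0.0, -0.625], [0.93, 0.257, -0.262, 0.031], [0.252, 0.07, 0.965, -0.391], [0.0, 0.0, 0.0, 1.0]]
wrist egg_cup_center []
1.1
```

View pics/scene0.png

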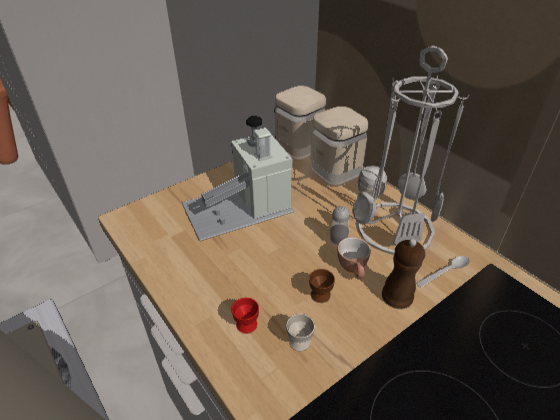

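View pics/top0.png

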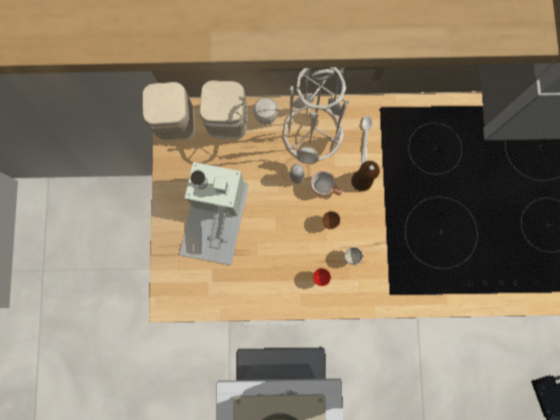

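Run:
```python
from h import *
pc={}
for n in ["scene","top"]:
    m,K,T=cam(n); d=np.load(f"{n}_d.npy"); im=cv2.imread(f"pics/{n}0.png")
    v,u=np.mgrid[:420,:560]; P=p2w(u,v,d,K,T); P[d==0]=np.nan; pc[n]=P
    def rect(sel,name):
        pts=P[sel][:,:2].astype(np.float32)*1000
        r=cv2.minAreaRect(pts); print(n,name,len(pts),r)
    near=(P[...,0]>0.4)&(P[...,0]<0.75)&(P[...,1]>0.05)&(P[...,1]<0.3)
    print("table z", np.nanmedian(P[...,2][(P[...,0]>0.4)&(P[...,0]<0.6)&(P[...,1]>-0.05)&(P[...,1]<0.05)]))
    rect(near&(abs(P[...,2]-0.14)<0.004),"housingtop")
    # pad
    s=near&(P[...,2]>0.195)&(P[...,2]<0.24)
    print("high pts", len(P[s]), np.round(P[s].mean(0),4), np.round(P[s].max(0),4))
    # cup
    c=np.array([0.460,-0.197]); s=(np.hypot(P[...,0]-c[0],P[...,1]-c[1])<0.05)&(P[...,2]>0.01)
    rim=s&(P[...,2]>0.042)
    print("cup",s.sum(),rim.sum(),np.round(P[rim].mean(0),4),np.round(P[rim].min(0),4),np.round(P[rim].max(0),4), cv2.minEnclosingCircle(P[rim][:,:2].astype(np.float32)*1000))
    px=w2p([[.46,-.197,.03],[.58,.15,.08]],K,T); print(px)
    a=im[int(px[0,1])-35:int(px[0,1])+35,int(px[0,0])-45:int(px[0,0])+45]
    b=im[int(px[1,1])-70:int(px[1,1])+70,int(px[1,0])-90:int(px[1,0])+90]
    o=np.hstack([cv2.resize(a,(390,300),interpolation=2),cv2.resize(b,(390,300),interpolation=2)]); cv2.imwrite(f"pics/crop_{n}.png",o)
```

```text
table z -0.001296782739748835
scene housingtop 961 ((628.2640991210938, 150.9603271484375), (124.0770492553711, 93.26697540283203), 77.44330596923828)
high pts 217 [0.6233 0.1494 0.1976] [0.6472 0.1911 0.2012]
cup 679 178 [ 0.4568 -0.1962  0.0455] [ 0.4332 -0.2202  0.0423] [ 0.4796 -0.1732  0.0489] ((456.5618591308594, -196.92901611328125), 24.0944881439209)
[[301.36611944 330.38923734]
 [243.56783943 180.04525391]]
table z 0.9747999918153604
top housingtop 1147 ((632.5465698242188, 149.90939331054688), (121.06765747070312, 92.95295715332031), 77.61421966552734)
high pts 311 [0.6291 0.1536 0.2   ] [0.6529 0.1954 0.208 ]
cup 266 67 [ 0.4627 -0.2     0.0477] [ 0.4382 -0.2199  0.0428] [ 0.4847 -0.1759  0.0524] ((461.74627685546875, -197.86880493164062), 23.595949172973633)
[[352.22488651 256.18173765]
 [215.51474035 209.26743765]]
```

```bash
python3 -c "
import cv2,numpy as np
cv2.imwrite('pics/crops.png',np.vstack([cv2.imread('pics/crop_scene.png'),cv2.imread('pics/crop_top.png')]))"
```

```text
(no output)
```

View pics/crops.png

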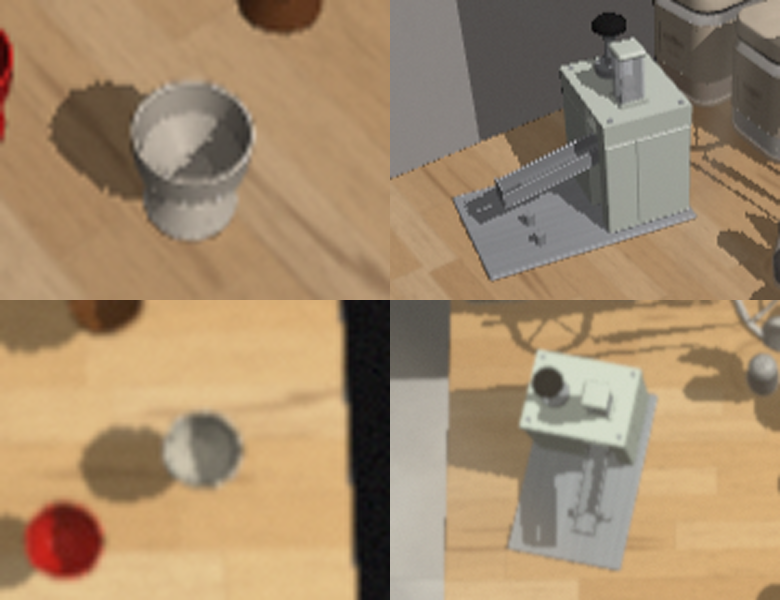

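The white/grey cup at scene (300,332), top (354,256) is the target. The red cup at (246,316) and the brown cup at (321,286) are look-alikes, and the crop confirms white stoneware. The dispenser's x-axis is yawed about -12.5° and the chute end is at about (0.484, 0.157).

Moving above the cup, with the jaws already turned to the dispenser's y.

Emit:
drive_tool(plan=[1,0,0,0,7,1,0,0,0,7,1,0,0,0,7,1,0,0,0,7,1,0,-35,-15,0,1,0,-35,-15,0,1,0,-35,-15,0,1,0,-35,-15,0,1,0,-35,-15,0,1,0,-35,-15,0])

```text
time: 1.93
ee_pos: [0.3008, -0.4153, 0.2925]
tcp_rot: [[0.0, -0.217, -0.976], [-0.001, -0.976, 0.217], [-1.0, 0.001, -0.0]]
force: [0.4, -0.0, 0.1]
finger_gap: 1.0
```

Emit:
drive_tool(plan=[1,16,-35,-15,0,1,16,-35,-15,0,1,16,-35,-15,0,1,16,-35,-15,0,1,16,-35,-15,0,1,16,-35,-15,0,1,16,-39,-19,0,1,0,0,0,0,1,0,0,0,0])

```text
time: 2.68
ee_pos: [0.4587, -0.1986, 0.1811]
tcp_rot: [[-0.001, -0.213, -0.977], [0.001, -0.977, 0.213], [-1.0, -0.001, 0.001]]
force: [0.0, -1.2, 0.1]
finger_gap: 0.997
```

```bash
cat >> h.py <<'E'
def need(target, yaw=None):
    s=arm.sense(); R=np.array(s["tcp_rot"]); p=np.array(s["ee_pos"])
    d=R.T@(np.array(target)-p)*1000
    return np.round(d,1), np.round(p,4), np.round(s["force"],2), s["time"]
E
python3 - <<'E'
from h import *
s=arm.sense(); print(s["time"],np.round(s["ee_pos"],4),np.round(s["tcp_rot"],3).tolist(),np.round(s["joint_positions"],1))
m,K,T=cam("wrist"); R=np.array(s["tcp_rot"])
print("cam in tool",R.T@(-T[:3,:3].T@T[:3,3]-s["ee_pos"]))
im,d=arm.grab_frame("wrist"); cv2.imwrite("pics/w1.png",im)
v,u=np.mgrid[:420,:560]; P=p2w(u,v,d,K,T)
c=np.array([0.460,-0.197]); rim=(np.hypot(P[...,0]-c[0],P[...,1]-c[1])<0.04)&(P[...,2]>0.041)&(P[...,2]<.06)
print(rim.sum(),cv2.minEnclosingCircle(P[rim][:,:2].astype(np.float32)*1000),P[rim][:,2].max())
for r in arm.landmark_of("egg_cup_center","wrist"): print(r["score"],c2w(r["location"],T))
E
```

```text
2.6833 [ 0.4587 -0.1986  0.1811] [[-0.001, -0.213, -0.977], [0.001, -0.977, 0.213], [-1.0, -0.001, 0.001]] [ 38.9  10.4 -22.4 109.    4.4  61.5 -87.7]
cam in tool [-0.09262898 -0.00059357 -0.07228226]
814 ((459.79644775390625, -196.45799255371094), 23.623680114746094) 0.04944884345114387
0.87 [ 0.40450635 -0.1129876   0.022459  ]
0.78 [ 0.55581721 -0.14278915  0.02345989]
0.69 [ 0.46077929 -0.19413453  0.02546416]
```

View pics/w1.png

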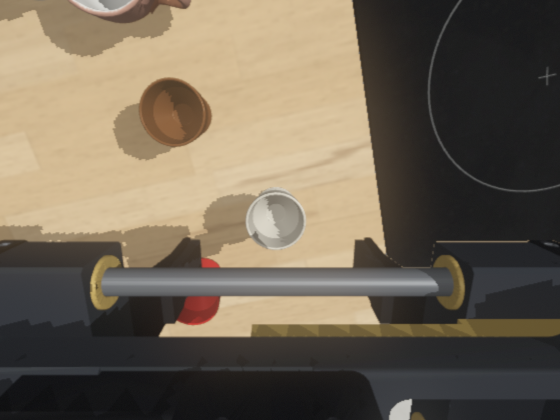

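The wrist view shows the white cup at (276,219), centre about (0.4597, -0.1967), which agrees with the other cameras. I'll flip the tool by half a turn. That brings joint 7 back towards mid-range for the placing and puts the wrist camera away from the housing.

Emit:
drive_tool(plan=[1,0,0,0,-7,1,0,0,0,-7,1,0,0,0,-7,1,0,0,0,-7,1,0,0,0,-7,1,0,0,0,-7,1,0,0,0,-7,1,0,0,0,-7,1,0,0,0,-7,1,0,0,0,-7])

```text
time: 3.62
ee_pos: [0.4572, -0.2027, 0.1825]
tcp_rot: [[0.001, 0.845, -0.535], [-0.001, -0.535, -0.845], [-1.0, 0.001, 0.001]]
force: [-0.4, -0.4, 0.1]
finger_gap: 0.999
```

Emit:
drive_tool(plan=[1,0,0,0,-7,1,0,0,0,-7,1,0,0,0,-7,1,0,0,0,-7,1,0,0,0,-7,1,0,0,0,-7,1,0,0,0,-7,1,0,0,0,-7,1,0,0,0,-7,1,0,0,0,-7])

```text
time: 4.45
ee_pos: [0.4572, -0.2027, 0.1824]
tcp_rot: [[0.0, 0.792, 0.611], [-0.001, 0.611, -0.792], [-1.0, -0.0, 0.001]]
force: [1.0, 0.2, -0.1]
finger_gap: 1.001
```

Emit:
drive_tool(plan=[1,0,0,0,-7,1,0,0,0,-7,1,0,0,0,-7,1,0,0,0,-7,1,0,0,0,-7,1,0,0,0,-5,1,0,0,0,0,1,0,0,0,0])

```text
time: 5.12
ee_pos: [0.4574, -0.2023, 0.1822]
tcp_rot: [[0.0, 0.222, 0.975], [-0.001, 0.975, -0.222], [-1.0, -0.001, 0.0]]
force: [-0.7, 0.3, -0.0]
finger_gap: 0.999
```

Run:
```python
from h import *
s=arm.sense(); print(np.round(s["tcp_rot"],3).tolist(),np.round(s["joint_positions"],1))
print(need([.4597,-.1967,.093]))
im,d=arm.grab_frame("wrist"); cv2.imwrite("pics/w2.png",im); m,K,T=cam("wrist")
v,u=np.mgrid[:420,:560]; P=p2w(u,v,d,K,T)
c=np.array([0.460,-0.197]); rim=(np.hypot(P[...,0]-c[0],P[...,1]-c[1])<0.04)&(P[...,2]>0.041)&(P[...,2]<.06)
print(rim.sum(),cv2.minEnclosingCircle(P[rim][:,:2].astype(np.float32)*1000),P[rim][:,2].max())
```

```text
[[0.0, 0.222, 0.975], [-0.001, 0.975, -0.222], [-1.0, -0.001, 0.0]] [ 56.   12.9 -41.1 108.2   9.6  62.3  88.3]
(array([89.2,  6. ,  1. ]), array([ 0.4574, -0.2023,  0.1822]), array([-0.69,  0.29, -0.04]), 5.1167)
806 ((459.41864013671875, -196.73721313476562), 23.503671646118164) 0.049582472775662224
```

Emit:
drive_tool(plan=[1,0,6,1,0,1,20,0,0,0,1,20,0,0,0,1,20,0,0,0,1,20,0,0,0,1,9,0,0,0,1,0,0,0,0,1,0,0,0,0])

```text
time: 5.83
ee_pos: [0.4604, -0.195, 0.0932]
tcp_rot: [[-0.0, 0.218, 0.976], [0.0, 0.976, -0.218], [-1.0, 0.0, -0.0]]
force: [0.3, -0.5, 0.9]
finger_gap: 1.002
```

Run:
```python
from h import *
print(need([.4595,-.1967,.093]))
im,d=arm.grab_frame("wrist"); cv2.imwrite("pics/w3.png",im)
```

```text
(array([ 0.2, -1.8, -0.5]), array([ 0.4604, -0.195 ,  0.0932]), array([ 0.31, -0.46,  0.89]), 5.8333)
```

View pics/w3.png

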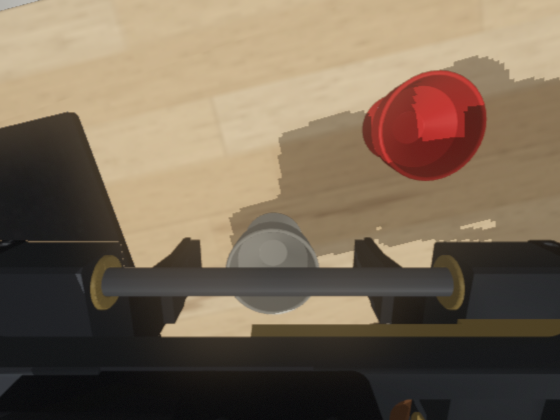

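The cup sits centred between the fingers at (272,270), so I'll close.

Emit:
drive_tool(plan=[1,0,-1.5,-0.5,0,0.3,0,0,0,0,0.3,0,0,0,0,0.3,0,0,0,0,0.3,0,0,0,0,0.3,0,0,0,0,0.3,0,0,0,0,0.3,0,0,0,0])

```text
time: 6.55
ee_pos: [0.4593, -0.1966, 0.0928]
tcp_rot: [[0.0, 0.217, 0.976], [-0.0, 0.976, -0.217], [-1.0, -0.0, 0.0]]
force: [0.4, -0.4, 0.1]
finger_gap: 0.552
```

Emit:
drive_tool(plan=[0.3,-15,0,0,0,0.3,-25,0,0,0,0.3,-30,0,0,0,0.3,-30,20,-5,0,0.3,0,30,-7,0,0.3,0,33,-8,0,0.3,0,33,-8,0,0.3,0,33,-8,0,0.3,0,33,-8,0,0.3,0,33,-8,0])

```text
time: 7.38
ee_pos: [0.4548, 0.026, 0.1929]
tcp_rot: [[0.0, 0.217, 0.976], [-0.001, 0.976, -0.217], [-1.0, -0.001, 0.0]]
force: [1.9, -0.4, -1.0]
finger_gap: 0.506
```

Emit:
drive_tool(plan=[0.3,0,33,-8,0,0.3,0,33,-8,0,0.3,0,30,-7,0,0.3,0,22,-5,0,0.3,0,10,-4,0,0.3,0,0,0,0,0.3,0,0,0,0])

```text
time: 7.97
ee_pos: [0.4516, 0.1564, 0.1926]
tcp_rot: [[-0.0, 0.216, 0.976], [-0.0, 0.976, -0.216], [-1.0, -0.0, -0.0]]
force: [0.2, -0.5, -0.2]
finger_gap: 0.51
```

Run:
```python
from h import *
print(need([.4531,.1639,.0998]), np.round(arm.sense()["joint_positions"],1), np.round(arm.sense()["tcp_rot"],3).tolist())
ims=[]
for n in ["scene","wrist"]:
    im,d=arm.grab_frame(n); cv2.imwrite(f"pics/{n}4.png",im)
    m,K,T=cam(n)
    for t in ["chute_end","cup_place"]:
        print(n,t,[(round(x["score"],2),np.round(c2w(x["location"],T),4).tolist()) for x in arm.landmark_of(t,n)[:2]])
```

```text
(array([92.8,  7.7, -0.1]), array([0.4516, 0.1564, 0.1926]), array([ 0.17, -0.51, -0.2 ]), 7.9667) [ 28.2  12.3 -57.  110.   11.5  63.7  44.2] [[-0.0, 0.216, 0.976], [-0.0, 0.976, -0.216], [-1.0, -0.0, -0.0]]
scene chute_end [(0.96, [0.4803, 0.1557, 0.0599])]
scene cup_place [(0.66, [0.4915, 0.1501, 0.0058])]
wrist chute_end []
wrist cup_place []
```

View pics/scene4.png

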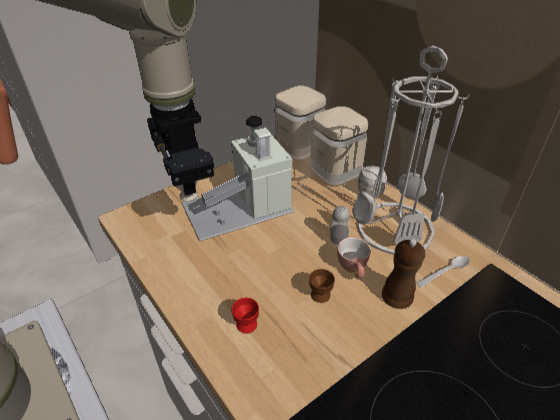

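View pics/wrist4.png

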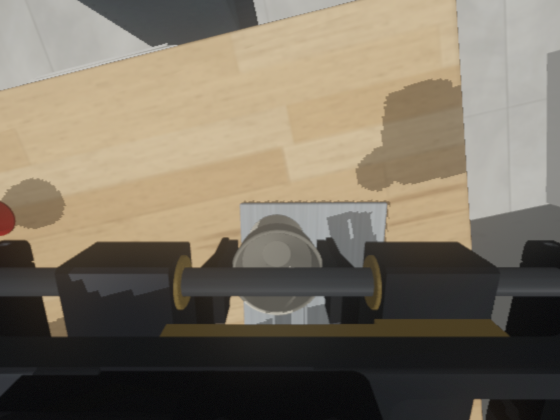

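Run:
```python
from h import *
s=arm.sense(); p=np.array(s["ee_pos"]); R=np.array(s["tcp_rot"])
im,d=arm.grab_frame("wrist"); m,K,T=cam("wrist")
v,u=np.mgrid[:420,:560]; P=(p2w(u,v,d,K,T)-p)@R*1000  # tool frame mm
P[d==0]=np.nan
sel=(abs(P[...,1])<30)&(abs(P[...,2])<45)&(P[...,0]>30)&(P[...,0]<110)&(v<265)&(u>225)&(u<330)
Q=P[sel]; print(len(Q)); 
h,e=np.histogram(Q[:,0],bins=np.arange(30,115,4)); print(list(zip(e.astype(int),h)))
for row in (222,232,240,250,258):
    print(row,[tuple(np.round(P[row,c]).tolist()) for c in range(232,326,8)])
cv2.imwrite("pics/w5.png",cv2.resize(im[190:330,190:370],(720,560),interpolation=2))
im,d=arm.grab_frame("scene"); m,K,T=cam("scene"); q=w2p([p+R@[.051,0,0]],K,T)[0].astype(int);print(q)
cv2.imwrite("pics/s5.png",cv2.resize(im[q[1]-40:q[1]+40,q[0]-50:q[0]+50],(700,560),interpolation=2))
im,d=arm.grab_frame("top");m,K,T=cam("top"); q=w2p([p],K,T)[0].astype(int);print(q)
```

```text
3733
[(np.int64(30), np.int64(0)), (np.int64(34), np.int64(5)), (np.int64(38), np.int64(30)), (np.int64(42), np.int64(74)), (np.int64(46), np.int64(613)), (np.int64(50), np.int64(222)), (np.int64(54), np.int64(211)), (np.int64(58), np.int64(234)), (np.int64(62), np.int64(518)), (np.int64(66), np.int64(586)), (np.int64(70), np.int64(801)), (np.int64(74), np.int64(79)), (np.int64(78), np.int64(0)), (np.int64(82), np.int64(2)), (np.int64(86), np.int64(162)), (np.int64(90), np.int64(193)), (np.int64(94), np.int64(3)), (np.int64(98), np.int64(0)), (np.int64(102), np.int64(0)), (np.int64(106), np.int64(0)), (np.int64(110), np.int64(0))]
222 [(192.0, -43.0, 20.0), (188.0, -35.0, 19.0), (188.0, -27.0, 19.0), (91.0, -12.0, -12.0), (88.0, -7.0, -13.0), (88.0, -2.0, -13.0), (86.0, 3.0, -14.0), (89.0, 8.0, -13.0), (186.0, 19.0, 18.0), (187.0, 27.0, 18.0), (186.0, 34.0, 18.0), (187.0, 42.0, 18.0)]
232 [(192.0, -43.0, 30.0), (188.0, -35.0, 29.0), (188.0, -27.0, 29.0), (51.0, -10.0, -20.0), (47.0, -5.0, -21.0), (47.0, -2.0, -21.0), (48.0, 2.0, -21.0), (49.0, 6.0, -21.0), (51.0, 10.0, -20.0), (186.0, 27.0, 28.0), (188.0, 35.0, 29.0), (188.0, 43.0, 29.0)]
240 [(70.0, -24.0, -9.0), (189.0, -35.0, 38.0), (49.0, -13.0, -17.0), (65.0, -11.0, -10.0), (70.0, -6.0, -9.0), (71.0, -2.0, -8.0), (72.0, 3.0, -8.0), (71.0, 7.0, -8.0), (66.0, 11.0, -10.0), (48.0, 14.0, -17.0), (187.0, 35.0, 37.0), (68.0, 25.0, -9.0)]
250 [(54.0, -22.0, -9.0), (48.0, -17.0, -12.0), (65.0, -15.0, -5.0), (69.0, -11.0, -3.0), (74.0, -7.0, -1.0), (73.0, -2.0, -1.0), (73.0, 3.0, -1.0), (74.0, 7.0, -1.0), (69.0, 12.0, -3.0), (65.0, 16.0, -5.0), (48.0, 18.0, -12.0), (54.0, 23.0, -9.0)]
258 [(48.0, -21.0, -8.0), (59.0, -19.0, -3.0), (66.0, -15.0, 1.0), (69.0, -11.0, 2.0), (73.0, -7.0, 4.0), (73.0, -2.0, 4.0), (73.0, 3.0, 4.0), (73.0, 7.0, 4.0), (69.0, 12.0, 2.0), (66.0, 16.0, 1.0), (60.0, 20.0, -2.0), (47.0, 22.0, -8.0)]
[185 177]
[206 255]
```

View pics/w5.png

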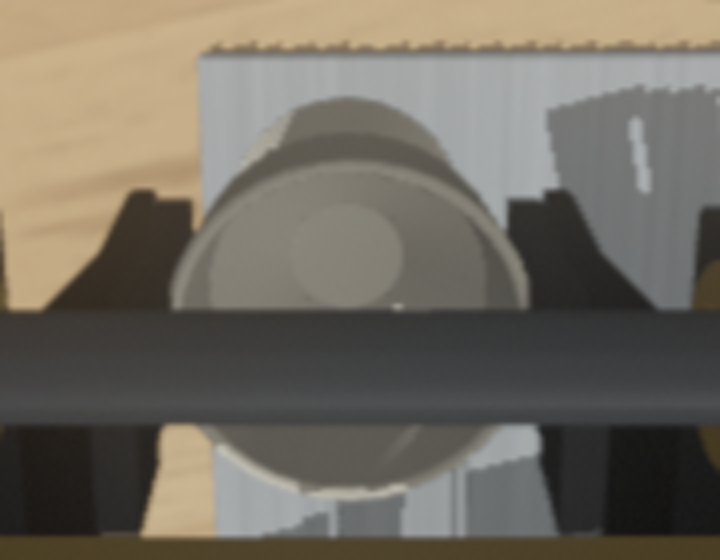

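View pics/s5.png

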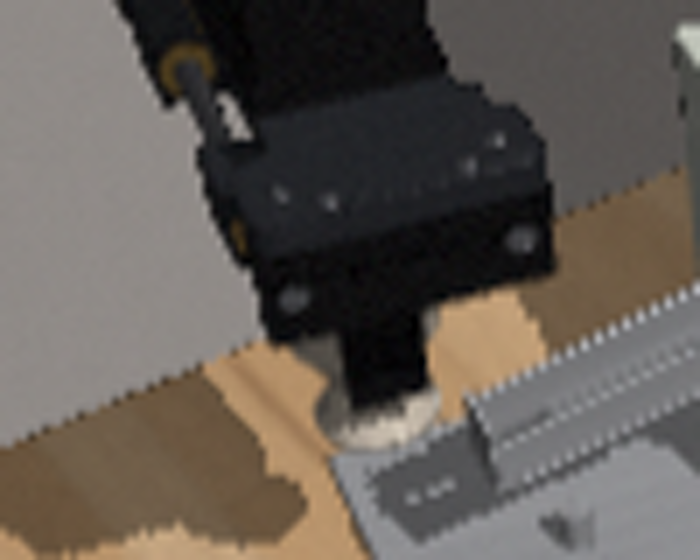

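Run:
```python
from h import *
s=arm.sense(); p=np.array(s["ee_pos"]); R=np.array(s["tcp_rot"])
im,d=arm.grab_frame("wrist"); m,K,T=cam("wrist")
v,u=np.mgrid[:420,:560].astype(float)
def on_plane(u,v,z):
    o=-T[:3,:3].T@T[:3,3]; r=p2w(np.array(u),np.array(v),np.array(1.),K,T)-o
    return o+r*((z-o[2])/r[2])
g=cv2.GaussianBlur(im,(3,3),0)
print(g[212,232:250].tolist()); print(g[214,378:396].tolist()); print(g[196:212,300].tolist())
for px in [(241,212),(241,230),(386,212),(386,230),(260,203),(370,203)]:
    w=on_plane(*px,0.005); t=(w-p)@R*1000; print(px,np.round(w,4),np.round(t,1))
```

```text
[[137, 174, 198], [137, 174, 198], [137, 174, 198], [137, 174, 197], [137, 173, 197], [138, 172, 194], [145, 169, 185], [156, 168, 175], [166, 169, 170], [170, 170, 169], [170, 171, 169], [171, 172, 169], [171, 172, 169], [170, 171, 169], [170, 170, 168], [168, 169, 167], [167, 168, 166], [166, 167, 166]]
[[169, 169, 167], [171, 170, 168], [173, 172, 170], [175, 175, 172], [175, 175, 172], [167, 168, 167], [146, 152, 154], [118, 133, 144], [106, 131, 150], [116, 148, 171], [129, 165, 189], [134, 171, 194], [133, 170, 194], [132, 169, 193], [132, 168, 192], [131, 167, 191], [131, 167, 191], [132, 168, 192]]
[[137, 174, 196], [137, 173, 196], [136, 172, 196], [132, 167, 191], [124, 157, 180], [113, 142, 163], [106, 126, 140], [115, 124, 129], [138, 141, 141], [158, 159, 157], [166, 167, 164], [167, 168, 165], [167, 167, 165], [167, 167, 165], [167, 167, 165], [167, 167, 165]]
(241, 212) [0.4531 0.1216 0.005 ] [187.8 -33.3   8.6]
(241, 230) [0.4706 0.1171 0.005 ] [187.9 -33.9  26.7]
(386, 212) [0.4832 0.256  0.005 ] [187.8 104.5   8.7]
(386, 230) [0.5012 0.2537 0.005 ] [187.8 106.2  26.7]
(260, 203) [0.4485 0.1412 0.005 ] [187.8 -15.1  -0.2]
(370, 203) [0.4711 0.2424 0.005 ] [ 1.878e+02  8.860e+01 -1.000e-01]
```

Run:
```python
from h import *
# plate via scene/top images before the arm moved: predicted overlay
for n in ["scene","top"]:
    m,K,T=cam(n); im=cv2.imread(f"pics/{n}0.png"); im=cv2.resize(im,None,fx=4,fy=4,interpolation=2)
    o=np.array([.580,.1359,0]); a=np.deg2rad(-12.45); Rz=np.array([[np.cos(a),-np.sin(a),0],[np.sin(a),np.cos(a),0],[0,0,1]])
    def dr(L,col):
        q=(w2p(o+np.array(L)/1000@Rz.T,K,T)*4+2).astype(int); cv2.polylines(im,[q.reshape(-1,1,2)],True,col,1)
    dr([[-130,-45,5],[95,-45,5],[95,95,5],[-130,95,5]],(0,0,255))
    dr([[0,-35,140],[92,-35,140],[92,85,140],[0,85,140]],(0,255,0))
    dr([[-98.5,-13,81],[-98.5,13,81],[0,13,105.6],[0,-13,105.6]],(255,0,0))
    q=w2p(o,K,T)[0]*4; x,y=q.astype(int); c=im[max(y-290,0):y+290,max(x-380,0):x+380]; cv2.imwrite(f"pics/ov_{n}.png",c)
```

```text
(no output)
```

View pics/ov_scene.png

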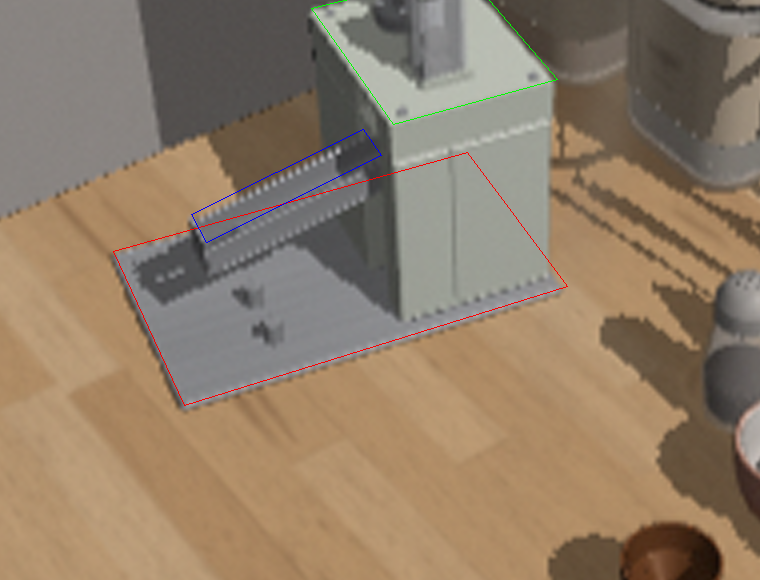

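View pics/ov_top.png

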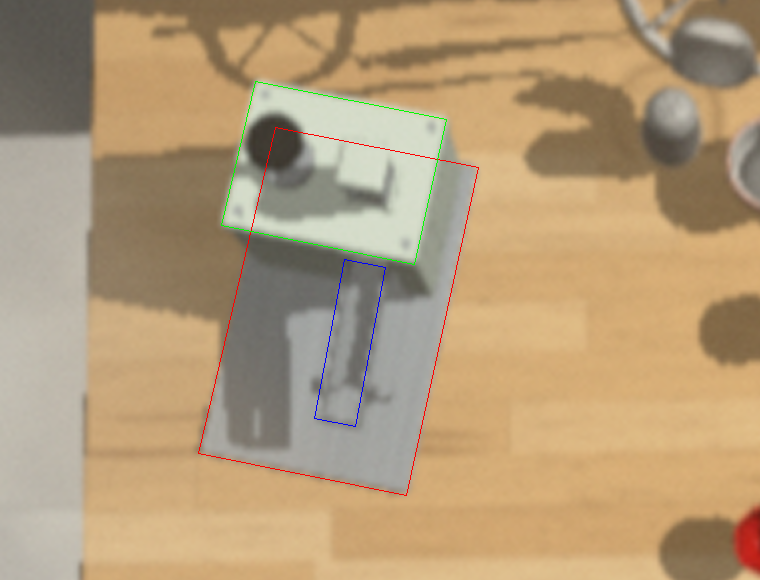

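Emit:
drive_tool(plan=[0.3,0,9,3,0,0.3,20,0,0,0,0.3,25,0,0,0,0.3,20,0,0,0,0.3,10,0,0,0,0.3,6,0,0,0,0.3,0,0,0,0,0.3,0,0,0,0])

```text
time: 9.13
ee_pos: [0.457, 0.1648, 0.1125]
tcp_rot: [[0.001, 0.217, 0.976], [0.0, 0.976, -0.217], [-1.0, 0.0, 0.0]]
force: [0.3, 0.3, -1.1]
finger_gap: 0.51
```

Run:
```python
from h import *
print(need([.457,.1644,.100]), np.round(arm.sense()["joint_positions"],1))
im,d=arm.grab_frame("scene"); m,K,T=cam("scene"); s=arm.sense(); q=w2p([np.array(s["ee_pos"])+[0,0,-.07]],K,T)[0].astype(int);print(q)
cv2.imwrite("pics/s6.png",cv2.resize(im[q[1]-40:q[1]+40,q[0]-50:q[0]+50],(700,560),interpolation=2))
im,d=arm.grab_frame("wrist"); cv2.imwrite("pics/w6.png",im)
```

```text
(array([12.5, -0.4,  0. ]), array([0.457 , 0.1648, 0.1125]), array([ 0.32,  0.3 , -1.08]), 9.1333) [ 22.3  20.9 -53.4 113.2  20.3  55.7  36.5]
[192 212]
```

View pics/s6.png

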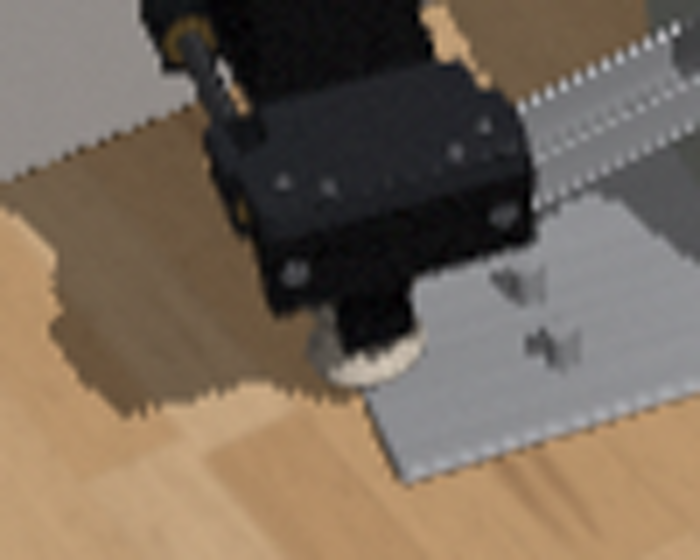

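View pics/w6.png

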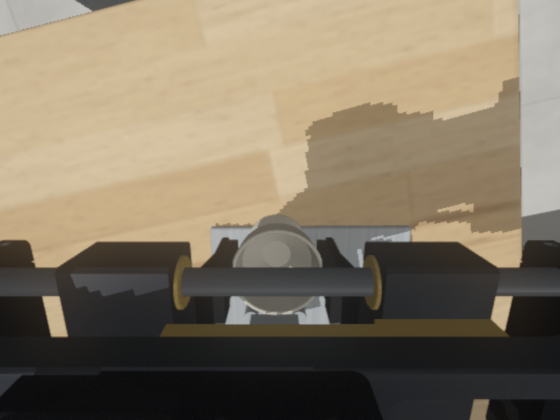

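Emit:
drive_tool(plan=[0.3,4,0,0,0,0.3,4,0,0,0,0.3,0,0,0,0,0.3,0,0,0,0])

```text
time: 9.57
ee_pos: [0.4566, 0.1644, 0.1037]
tcp_rot: [[-0.0, 0.217, 0.976], [-0.0, 0.976, -0.217], [-1.0, -0.0, -0.0]]
force: [-0.4, -0.2, -0.3]
finger_gap: 0.505
```

Emit:
drive_tool(plan=[0.3,1.5,0,0,0,0.3,0,0,0,0])

```text
time: 9.73
ee_pos: [0.4567, 0.1645, 0.1022]
tcp_rot: [[-0.0, 0.217, 0.976], [-0.0, 0.976, -0.217], [-1.0, -0.0, -0.0]]
force: [-0.4, -0.5, -0.1]
finger_gap: 0.506
```

Emit:
drive_tool(plan=[0.3,1,0,0,0,0.3,0,0,0,0])

```text
time: 9.9
ee_pos: [0.4567, 0.1645, 0.1012]
tcp_rot: [[-0.0, 0.217, 0.976], [-0.0, 0.976, -0.217], [-1.0, -0.0, -0.0]]
force: [-0.6, 0.5, -0.3]
finger_gap: 0.51
```

Emit:
drive_tool(plan=[0.3,1,0,0,0,0.3,0,0,0,0])

```text
time: 10.07
ee_pos: [0.4568, 0.1645, 0.1003]
tcp_rot: [[0.0, 0.217, 0.976], [-0.0, 0.976, -0.217], [-1.0, 0.0, 0.0]]
force: [0.7, 0.5, 0.3]
finger_gap: 0.504
```

Emit:
drive_tool(plan=[0.3,1,0,0,0,0.3,0,0,0,0])

```text
time: 10.23
ee_pos: [0.4574, 0.1645, 0.1001]
tcp_rot: [[0.001, 0.218, 0.976], [-0.001, 0.976, -0.218], [-1.0, -0.0, 0.001]]
force: [-2.9, -2.0, 9.8]
finger_gap: 0.507
```

Emit:
drive_tool(plan=[0.3,0.5,0,0,0,0.3,0,0,0,0])

```text
time: 10.4
ee_pos: [0.4576, 0.1645, 0.1]
tcp_rot: [[0.002, 0.217, 0.976], [-0.001, 0.976, -0.217], [-1.0, -0.001, 0.002]]
force: [-3.7, -3.5, 17.0]
finger_gap: 0.507
```

Contact with the plate came at TCP z = 0.1002. Lifting about 1.5 mm clear, then sliding in.

Emit:
drive_tool(plan=[0.3,-3,0,0,0,0.3,0,0,0,0,0.3,0,0,6,0,0.3,0,0,6,0,0.3,0,0,0,0])

```text
time: 10.82
ee_pos: [0.4697, 0.1614, 0.1017]
tcp_rot: [[0.0, 0.218, 0.976], [0.0, 0.976, -0.218], [-1.0, 0.0, 0.0]]
force: [0.3, -1.1, -0.9]
finger_gap: 0.507
```

Emit:
drive_tool(plan=[0.3,0,0,5,0,0.3,0,0,5,0,0.3,0,0,5,0,0.3,0,0,0,0])

```text
time: 11.15
ee_pos: [0.4841, 0.1583, 0.1018]
tcp_rot: [[0.0, 0.218, 0.976], [0.0, 0.976, -0.218], [-1.0, 0.0, 0.0]]
force: [0.5, 0.4, -0.6]
finger_gap: 0.507
```

Run:
```python
from h import *
print(need([.4965,.1543,.1017]), np.round(arm.sense()["joint_positions"],1))
im,d=arm.grab_frame("scene"); m,K,T=cam("scene"); s=arm.sense(); q=w2p([np.array(s["ee_pos"])+[0,0,-.07]],K,T)[0].astype(int);print(q)
cv2.imwrite("pics/s7.png",cv2.resize(im[q[1]-40:q[1]+40,q[0]-50:q[0]+50],(700,560),interpolation=2))
im,d=arm.grab_frame("wrist"); cv2.imwrite("pics/w7.png",im)
```

```text
(array([ 0.1, -1.2, 12.9]), array([0.4841, 0.1583, 0.1018]), array([ 0.47,  0.38, -0.62]), 11.15) [ 21.   24.6 -51.2 110.3  23.1  55.9  36.5]
[205 212]
```

View pics/s7.png

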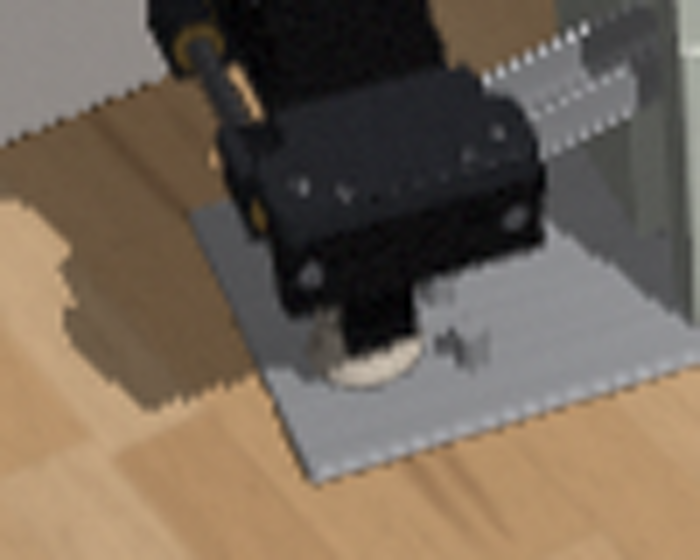

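View pics/w7.png

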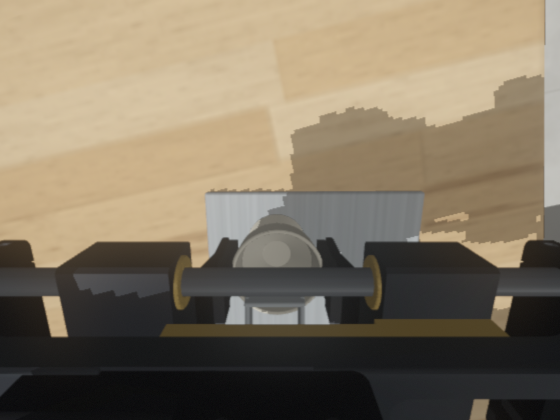

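Lateral alignment is good: the chute walls at u 246 and 303 straddle the cup centre at u 277. Continuing, then feeling for the pins.

Emit:
drive_tool(plan=[0.3,0,0,4,0,0.3,0,0,4,0,0.3,0,0,0,0,0.3,0,0,0,0])

```text
time: 11.58
ee_pos: [0.491, 0.1569, 0.1018]
tcp_rot: [[0.0, 0.217, 0.976], [0.0, 0.976, -0.217], [-1.0, 0.0, 0.0]]
force: [0.2, 1.1, -1.2]
finger_gap: 0.504
```

Emit:
drive_tool(plan=[0.3,0,0,1,0,0.3,0,0,0,0])

```text
time: 11.75
ee_pos: [0.4919, 0.1567, 0.1018]
tcp_rot: [[0.0, 0.217, 0.976], [-0.0, 0.976, -0.217], [-1.0, -0.0, 0.0]]
force: [0.1, 0.6, -1.6]
finger_gap: 0.509
```

Emit:
drive_tool(plan=[0.3,0,0,1,0,0.3,0,0,0,0])

```text
time: 11.92
ee_pos: [0.4929, 0.1565, 0.1018]
tcp_rot: [[0.0, 0.217, 0.976], [-0.0, 0.976, -0.217], [-1.0, -0.0, 0.0]]
force: [0.2, 0.3, -0.3]
finger_gap: 0.507
```

Emit:
drive_tool(plan=[0.3,0,0,1,0,0.3,0,0,0,0])

```text
time: 12.08
ee_pos: [0.4939, 0.1562, 0.1018]
tcp_rot: [[0.0, 0.217, 0.976], [-0.0, 0.976, -0.217], [-1.0, -0.0, 0.0]]
force: [0.5, 0.0, -1.0]
finger_gap: 0.508
```

Emit:
drive_tool(plan=[0.3,0,0,1,0,0.3,0,0,0,0])

```text
time: 12.25
ee_pos: [0.4949, 0.156, 0.1018]
tcp_rot: [[0.0, 0.217, 0.976], [-0.0, 0.976, -0.217], [-1.0, -0.0, 0.0]]
force: [0.1, 0.3, -0.9]
finger_gap: 0.509
```

Emit:
drive_tool(plan=[0.3,0,0,1,0,0.3,0,0,0,0])

```text
time: 12.42
ee_pos: [0.4959, 0.1558, 0.1018]
tcp_rot: [[0.0, 0.217, 0.976], [-0.0, 0.976, -0.217], [-1.0, -0.0, 0.0]]
force: [-0.4, -0.4, -1.0]
finger_gap: 0.508
```

Emit:
drive_tool(plan=[0.3,0,0,0.7,0,0.3,0,0,0,0])

```text
time: 12.58
ee_pos: [0.4965, 0.1557, 0.1018]
tcp_rot: [[0.0, 0.217, 0.976], [-0.0, 0.976, -0.217], [-1.0, -0.0, 0.0]]
force: [-0.0, 0.3, -0.3]
finger_gap: 0.509
```

Emit:
drive_tool(plan=[0.3,0,0,0.7,0,0.3,0,0,0,0])

```text
time: 12.75
ee_pos: [0.4971, 0.1555, 0.1018]
tcp_rot: [[-0.0, 0.217, 0.976], [-0.0, 0.976, -0.217], [-1.0, -0.0, -0.0]]
force: [-0.5, 0.1, -1.5]
finger_gap: 0.508
```

Emit:
drive_tool(plan=[0.3,0,0,0.7,0,0.3,0,0,0,0])

```text
time: 12.92
ee_pos: [0.4978, 0.1553, 0.1018]
tcp_rot: [[-0.0, 0.217, 0.976], [-0.0, 0.976, -0.217], [-1.0, -0.0, -0.0]]
force: [-0.4, -1.1, -1.0]
finger_gap: 0.508
```

Emit:
drive_tool(plan=[0.3,0,0,0.7,0,0.3,0,0,0,0])

```text
time: 13.08
ee_pos: [0.4984, 0.1551, 0.1017]
tcp_rot: [[-0.0, 0.217, 0.976], [-0.0, 0.976, -0.217], [-1.0, -0.0, -0.0]]
force: [-1.0, -0.6, -0.0]
finger_gap: 0.506
```

Emit:
drive_tool(plan=[0.3,0,0,0.7,0,0.3,0,0,0,0])

```text
time: 13.25
ee_pos: [0.499, 0.155, 0.1017]
tcp_rot: [[-0.001, 0.217, 0.976], [-0.0, 0.976, -0.217], [-1.0, -0.0, -0.001]]
force: [-2.2, 0.3, -0.3]
finger_gap: 0.508
```

Run:
```python
from h import *
m,K,T=cam("scene"); s=arm.sense(); print(np.round(s["force"],2),np.round(s["ee_pos"],4))
im,d=arm.grab_frame("scene");q=w2p([np.array(s["ee_pos"])+[0,0,-.07]],K,T)[0].astype(int)
a=cv2.resize(im[q[1]-25:q[1]+35,q[0]-35:q[0]+35],(700,600),interpolation=2);cv2.imwrite("pics/s8.png",a)
im,d=arm.grab_frame("wrist"); cv2.imwrite("pics/w8.png",im)
```

```text
[-2.23  0.28 -0.35] [0.499  0.155  0.1017]
```

View pics/s8.png

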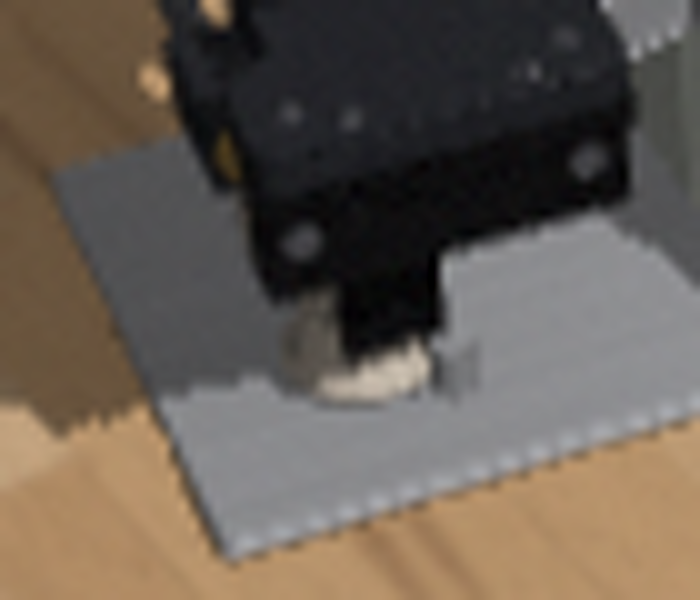

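Force against the pins is building and the foot meets the pin in the picture. Lowering onto the plate, then a little more push.

Emit:
drive_tool(plan=[0.3,1,0,0,0,0.3,0.7,0,0,0,0.3,0,0,0,0])

```text
time: 13.6
ee_pos: [0.4992, 0.155, 0.1003]
tcp_rot: [[0.0, 0.217, 0.976], [-0.001, 0.976, -0.217], [-1.0, -0.001, 0.0]]
force: [-3.2, -2.5, 3.5]
finger_gap: 0.506
```

Emit:
drive_tool(plan=[0.3,0,0,0.7,0,0.3,0,0,0,0])

```text
time: 13.77
ee_pos: [0.4998, 0.1549, 0.1004]
tcp_rot: [[-0.0, 0.217, 0.976], [-0.001, 0.976, -0.217], [-1.0, -0.001, -0.0]]
force: [-4.8, -1.5, 7.0]
finger_gap: 0.506
```

Emit:
drive_tool(plan=[0.3,0,-0.8,0,0,0.3,0,0,0,0])

```text
time: 13.93
ee_pos: [0.4997, 0.1547, 0.1004]
tcp_rot: [[0.0, 0.217, 0.976], [0.001, 0.976, -0.217], [-1.0, 0.001, 0.0]]
force: [-3.7, 1.0, 5.0]
finger_gap: 0.509
```

Emit:
drive_tool(plan=[0.3,0,0,0.6,0,0.3,0,0,0,0])

```text
time: 14.1
ee_pos: [0.5002, 0.1546, 0.1005]
tcp_rot: [[0.0, 0.217, 0.976], [0.0, 0.976, -0.217], [-1.0, 0.0, 0.0]]
force: [-4.8, 0.8, 8.2]
finger_gap: 0.509
```

Balanced on both pins: the push force is purely along the dispenser's x. Releasing and going straight up.

Emit:
drive_tool(plan=[0.6,0,0,0,0,0.8,0,0,0,0,1,0,0,0,0,1,0,0,0,0,1,0,0,0,0])

```text
time: 14.52
ee_pos: [0.5004, 0.1539, 0.1]
tcp_rot: [[0.0, 0.217, 0.976], [-0.0, 0.976, -0.217], [-1.0, 0.0, 0.0]]
force: [0.3, 0.1, 0.5]
finger_gap: 0.803
```

Run:
```python
from h import *
s=arm.sense(); print(np.round(s["force"],2),np.round(s["ee_pos"],4),s["finger_gap"])
im,d=arm.grab_frame("wrist"); cv2.imwrite("pics/w9.png",im)
```

```text
[0.29 0.07 0.54] [0.5004 0.1539 0.1   ] 0.802693225914645
```

View pics/w9.png

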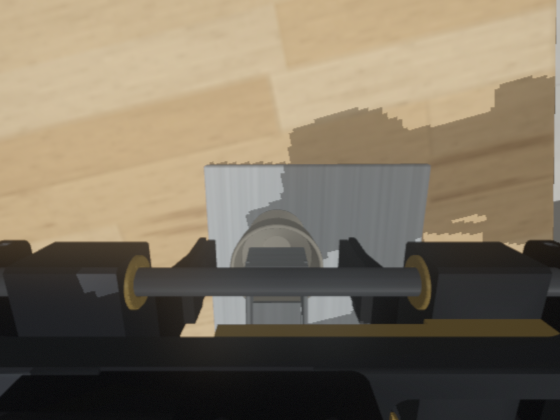

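Emit:
drive_tool(plan=[1,-3,0,0,0,1,-12,0,0,0,1,-20,0,0,0,1,-30,0,0,0,1,-35,0,0,0,1,-35,0,0,0,0,-35,0,0,0,0,-35,0,10,0,0,-15,0,25,0,0,0,10,25,0])

```text
time: 15.4
ee_pos: [0.5628, 0.1497, 0.3262]
tcp_rot: [[0.008, 0.219, 0.976], [-0.001, 0.976, -0.219], [-1.0, 0.001, 0.008]]
force: [0.1, -0.4, 0.8]
finger_gap: 0.781
```

Emit:
drive_tool(plan=[0,0,10,0,0,0,0,0,0,0,0,0,0,0,0])

```text
time: 15.65
ee_pos: [0.5623, 0.1616, 0.3204]
tcp_rot: [[-0.001, 0.215, 0.977], [0.001, 0.977, -0.215], [-1.0, 0.001, -0.001]]
force: [-0.2, -0.9, -0.8]
finger_gap: 0.556
```

Run:
```python
from h import *
s=arm.sense(); print(np.round(s["force"],2),np.round(s["ee_pos"],4),s["finger_gap"],np.round(s["joint_positions"],1))
for n in ["wrist","scene","top"]:
    im,d=arm.grab_frame(n); cv2.imwrite(f"pics/{n}10.png",im); np.save(f"{n}10_d.npy",d)
    m,K,T=cam(n)
    for t in ["plunger_axis","cup_place","egg_cup_center","chute_end"]:
        print(n,t,[(round(x["score"],2),np.round(c2w(x["location"],T),4).tolist()) for x in arm.landmark_of(t,n)[:3]])
    v,u=np.mgrid[:420,:560]; P=p2w(u,v,d,K,T)
    dark=(im.max(2)<70)&(P[...,2]>.185)&(P[...,2]<.225)&(np.hypot(P[...,0]-.636,P[...,1]-.178)<.03)
    if dark.sum()>5: print(n,dark.sum(),cv2.minEnclosingCircle(P[dark][:,:2].astype(np.float32)*1000),np.percentile(P[dark][:,2],[5,50,95]))
```

```text
[-0.19 -0.88 -0.85] [0.5623 0.1616 0.3204] 0.5563362082707701 [ 22.2  21.3 -54.5  85.4  17.3  82.2  44.8]
wrist plunger_axis [(0.9, [0.6308, 0.18, 0.1504])]
wrist cup_place [(0.78, [0.5008, 0.1533, 0.0059]), (0.53, [0.6304, 0.1797, 0.1531])]
wrist egg_cup_center [(0.73, [0.5014, 0.1558, 0.0313]), (0.73, [0.4025, -0.1134, 0.0219]), (0.56, [0.5542, -0.1439, 0.0246])]
wrist chute_end [(0.84, [0.4825, 0.1568, 0.0573])]
wrist 769 ((636.4323120117188, 176.57904052734375), 15.683443069458008) [0.19817643 0.20042206 0.20163513]
scene plunger_axis [(0.93, [0.6384, 0.1796, 0.1488])]
scene cup_place [(0.65, [0.4931, 0.1516, 0.0028])]
scene egg_cup_center [(0.75, [0.5523, -0.1477, 0.0202]), (0.71, [0.4033, -0.1097, 0.025]), (0.67, [0.4951, 0.156, 0.0236])]
scene chute_end [(0.77, [0.4787, 0.1546, 0.0574]), (0.41, [0.6462, -0.1358, -0.0017])]
scene 155 ((632.3804321289062, 178.81138610839844), 17.49749755859375) [0.18874639 0.19676733 0.19999814]
top plunger_axis []
top cup_place [(0.57, [0.6495, -0.135, -0.0013])]
top egg_cup_center [(0.64, [0.4099, -0.1152, 0.0222]), (0.56, [0.5537, -0.1464, 0.0239])]
top chute_end []
```

View pics/wrist10.png

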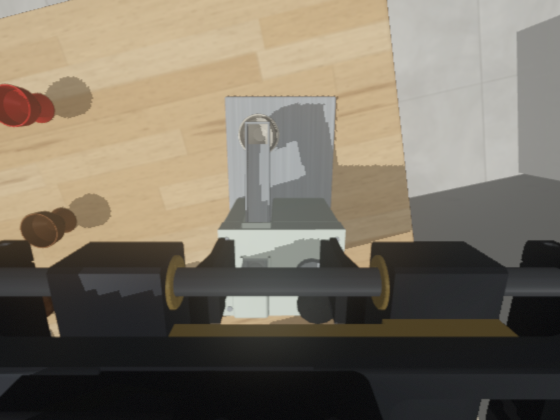

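View pics/scene10.png

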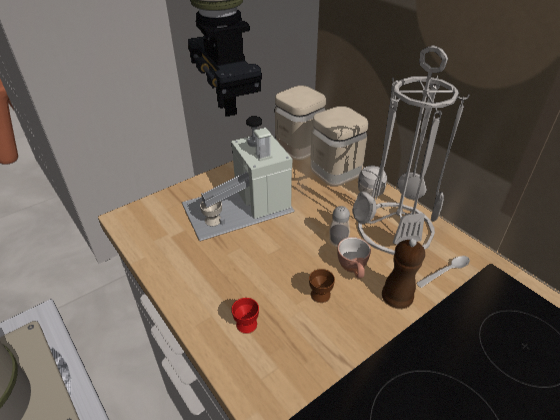

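The cup stands at the pins under the chute, at (258,132) in the wrist view and (211,212) in the scene. The pad is at about (0.635, 0.1785), top about 0.20. Moving above it with the fingers closed.

Emit:
drive_tool(plan=[0,0,10,22,0,0,0,11,23,0,0,0,11,22,0,0,0,0,0,0,0,0,0,0,0,0,10,0,0,0,0,10,0,0,0,0,10,0,0,0,0,0,0,0,0])

```text
time: 17.15
ee_pos: [0.6345, 0.1763, 0.2873]
tcp_rot: [[-0.003, 0.217, 0.976], [-0.002, 0.976, -0.217], [-1.0, -0.002, -0.002]]
force: [-0.6, -0.3, -0.8]
finger_gap: 0.007
```

Run:
```python
from h import *
print(need([.635,.1785,.285]),arm.sense()["finger_gap"])
m,K,T=cam("scene"); s=arm.sense()
im,d=arm.grab_frame("scene"); q=w2p([[.635,.1785,.2]],K,T)[0].astype(int)
cv2.imwrite("pics/s11.png",cv2.resize(im[q[1]-40:q[1]+40,q[0]-50:q[0]+50],(700,560),interpolation=2))
im,d=arm.grab_frame("wrist"); cv2.imwrite("pics/w11.png",im)
im,d=arm.grab_frame("top"); cv2.imwrite("pics/t11.png",im)
```

```text
(array([2.3, 2.2, 0.1]), array([0.6345, 0.1763, 0.2873]), array([-0.55, -0.32, -0.76]), 17.15) 0.0067329204982590285
```

View pics/s11.png

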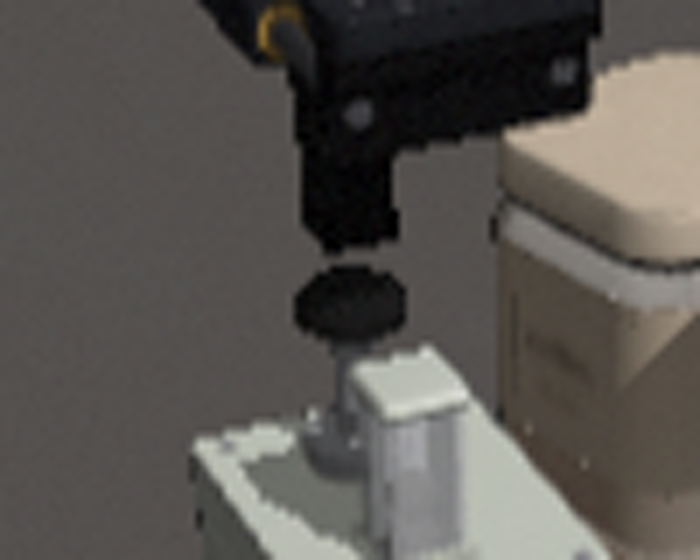

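View pics/w11.png

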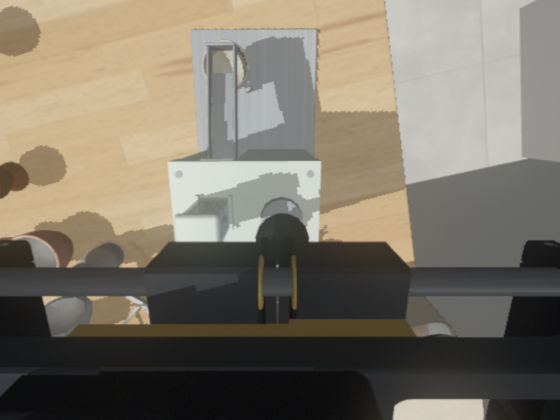

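Emit:
drive_tool(plan=[0,4,2,0,0,0,4,0,0,0,0,3,0,0,0,0,0,0,0,0])

```text
time: 17.63
ee_pos: [0.6357, 0.1791, 0.2783]
tcp_rot: [[-0.001, 0.217, 0.976], [-0.0, 0.976, -0.217], [-1.0, -0.001, -0.001]]
force: [-0.2, -0.1, 0.8]
finger_gap: 0.003
```

Emit:
drive_tool(plan=[0,1,0,0,0,0,1,0,0,0,0,0,0,0,0])

```text
time: 17.88
ee_pos: [0.636, 0.1791, 0.277]
tcp_rot: [[0.0, 0.217, 0.976], [-0.0, 0.976, -0.217], [-1.0, -0.0, 0.0]]
force: [-0.6, -0.0, 0.8]
finger_gap: 0.005
```

Emit:
drive_tool(plan=[0,1,0,0,0,0,1,0,0,0,0,0,0,0,0])

```text
time: 18.13
ee_pos: [0.6359, 0.1791, 0.2749]
tcp_rot: [[-0.0, 0.217, 0.976], [-0.0, 0.976, -0.217], [-1.0, -0.0, -0.0]]
force: [0.4, 0.9, -0.3]
finger_gap: 0.004
```

Emit:
drive_tool(plan=[0,1,0,0,0,0,1,0,0,0,0,0,0,0,0])

```text
time: 18.38
ee_pos: [0.6359, 0.1791, 0.2729]
tcp_rot: [[-0.0, 0.217, 0.976], [-0.0, 0.976, -0.217], [-1.0, -0.0, -0.0]]
force: [0.3, 0.2, -0.2]
finger_gap: 0.006
```

Emit:
drive_tool(plan=[0,1,0,0,0,0,0,0,0,0])

```text
time: 18.55
ee_pos: [0.6359, 0.1792, 0.2719]
tcp_rot: [[-0.0, 0.217, 0.976], [-0.0, 0.976, -0.217], [-1.0, -0.0, -0.0]]
force: [-0.2, 0.2, 0.4]
finger_gap: 0.006
```

Emit:
drive_tool(plan=[0,1,0,0,0,0,0,0,0,0])

```text
time: 18.72
ee_pos: [0.636, 0.1792, 0.2712]
tcp_rot: [[0.0, 0.217, 0.976], [-0.0, 0.976, -0.217], [-1.0, 0.0, 0.0]]
force: [0.6, -0.9, 1.5]
finger_gap: 0.001
```

Emit:
drive_tool(plan=[0,1,0,0,0,0,0,0,0,0])

```text
time: 18.88
ee_pos: [0.636, 0.1792, 0.2703]
tcp_rot: [[0.0, 0.217, 0.976], [0.0, 0.976, -0.217], [-1.0, 0.0, 0.0]]
force: [-0.5, 0.1, 2.7]
finger_gap: 0.005
```

Emit:
drive_tool(plan=[0,1,0,0,0,0,0,0,0,0])

```text
time: 19.05
ee_pos: [0.636, 0.1792, 0.2692]
tcp_rot: [[0.0, 0.217, 0.976], [-0.0, 0.976, -0.217], [-1.0, 0.0, 0.0]]
force: [-0.6, 0.2, 3.6]
finger_gap: 0.002
```

Contact at TCP z of about 0.271 (pad top about 0.201), so the stop is expected near 0.245. Pressing on.

Emit:
drive_tool(plan=[0,2,0,0,0,0,2,0,0,0,0,2,0,0,0,0,2,0,0,0,0,2,0,0,0,0,2,0,0,0,0,2,0,0,0,0,2,0,0,0,0,2,0,0,0,0,0,0,0,0])

```text
time: 19.88
ee_pos: [0.636, 0.1793, 0.251]
tcp_rot: [[0.0, 0.217, 0.976], [0.0, 0.976, -0.217], [-1.0, 0.0, 0.0]]
force: [-0.5, -0.3, 7.1]
finger_gap: 0.01
```

Emit:
drive_tool(plan=[0,1,0,0,0,0,1,0,0,0,0,0,0,0,0])

```text
time: 20.13
ee_pos: [0.6361, 0.1792, 0.2493]
tcp_rot: [[0.001, 0.217, 0.976], [0.0, 0.976, -0.217], [-1.0, 0.0, 0.0]]
force: [-1.3, 0.1, 6.6]
finger_gap: 0.005
```

Emit:
drive_tool(plan=[0,1,0,0,0,0,0,0,0,0])

```text
time: 20.3
ee_pos: [0.6361, 0.1792, 0.2483]
tcp_rot: [[0.001, 0.217, 0.976], [0.0, 0.976, -0.217], [-1.0, 0.0, 0.001]]
force: [-1.3, -0.1, 7.7]
finger_gap: 0.001
```

Emit:
drive_tool(plan=[0,1,0,0,0,0,0,0,0,0])

```text
time: 20.47
ee_pos: [0.6361, 0.1792, 0.2474]
tcp_rot: [[0.001, 0.217, 0.976], [0.0, 0.976, -0.217], [-1.0, 0.0, 0.001]]
force: [-1.4, -0.5, 7.8]
finger_gap: 0.007
```

Emit:
drive_tool(plan=[0,1,0,0,0,0,0,0,0,0])

```text
time: 20.63
ee_pos: [0.6361, 0.1792, 0.2464]
tcp_rot: [[0.001, 0.217, 0.976], [0.0, 0.976, -0.217], [-1.0, 0.0, 0.001]]
force: [-0.2, -1.1, 8.8]
finger_gap: 0.007
```

Emit:
drive_tool(plan=[0,0.7,0,0,0,0,0,0,0,0])

```text
time: 20.8
ee_pos: [0.6361, 0.1793, 0.2458]
tcp_rot: [[0.001, 0.217, 0.976], [0.0, 0.976, -0.217], [-1.0, 0.0, 0.001]]
force: [-1.7, 0.2, 7.8]
finger_gap: 0.003
```

Emit:
drive_tool(plan=[0,0.7,0,0,0,0,0,0,0,0])

```text
time: 20.97
ee_pos: [0.6361, 0.1792, 0.2451]
tcp_rot: [[0.001, 0.217, 0.976], [0.0, 0.976, -0.217], [-1.0, 0.0, 0.001]]
force: [-1.8, -0.7, 7.5]
finger_gap: 0.003
```

Emit:
drive_tool(plan=[0,0.6,0,0,0,0,0,0,0,0])

```text
time: 21.13
ee_pos: [0.6361, 0.1793, 0.2445]
tcp_rot: [[0.001, 0.217, 0.976], [0.0, 0.976, -0.217], [-1.0, 0.0, 0.001]]
force: [-1.7, -0.5, 8.7]
finger_gap: 0.005
```

Emit:
drive_tool(plan=[0,0.5,0,0,0,0,0,0,0,0])

```text
time: 21.3
ee_pos: [0.6361, 0.1793, 0.2442]
tcp_rot: [[0.001, 0.217, 0.976], [0.0, 0.976, -0.217], [-1.0, 0.0, 0.001]]
force: [-2.2, -0.7, 9.1]
finger_gap: 0.007
```

Emit:
drive_tool(plan=[0,0.5,0,0,0,0,0,0,0,0])

```text
time: 21.47
ee_pos: [0.6362, 0.1793, 0.244]
tcp_rot: [[0.001, 0.217, 0.976], [0.0, 0.976, -0.217], [-1.0, 0.0, 0.001]]
force: [-2.5, -1.8, 10.6]
finger_gap: 0.01
```

Emit:
drive_tool(plan=[0,0.4,0,0,0,0,0,0,0,0])

```text
time: 21.63
ee_pos: [0.6362, 0.1793, 0.2438]
tcp_rot: [[0.001, 0.217, 0.976], [0.0, 0.976, -0.217], [-1.0, 0.0, 0.001]]
force: [-3.0, -0.4, 12.3]
finger_gap: 0.002
```

The force now rises steeply with little motion, so the plunger is at the stop. One small step more to be sure.

Emit:
drive_tool(plan=[0,0.5,0,0,0,0,0,0,0,0])

```text
time: 21.8
ee_pos: [0.6362, 0.1793, 0.2436]
tcp_rot: [[0.002, 0.217, 0.976], [0.0, 0.976, -0.217], [-1.0, 0.0, 0.002]]
force: [-2.9, -1.8, 14.0]
finger_gap: 0.004
```

Run:
```python
from h import *
s=arm.sense(); print(np.round(s["force"],2),np.round(s["ee_pos"],4))
for n in ["wrist","scene"]:
    im,d=arm.grab_frame(n); cv2.imwrite(f"pics/{n}12.png",im); m,K,T=cam(n); q=w2p([[.495,.155,.05]],K,T)[0].astype(int);print(q)
    print([(x["score"],np.round(c2w(x["location"],T),4)) for x in arm.landmark_of("mint_0_center",n)[:3]])
    cv2.imwrite(f"pics/c12{n}.png",cv2.resize(im[max(q[1]-40,0):q[1]+40,q[0]-50:q[0]+50],(700,560),interpolation=2))
```

```text
[-2.94 -1.83 14.02] [0.6362 0.1793 0.2436]
[211  49]
[(0.54, array([0.4918, 0.1498, 0.033 ])), (0.34, array([0.5849, 0.1379, 0.0043]))]
[210 204]
[]
```

View pics/c12wrist.png

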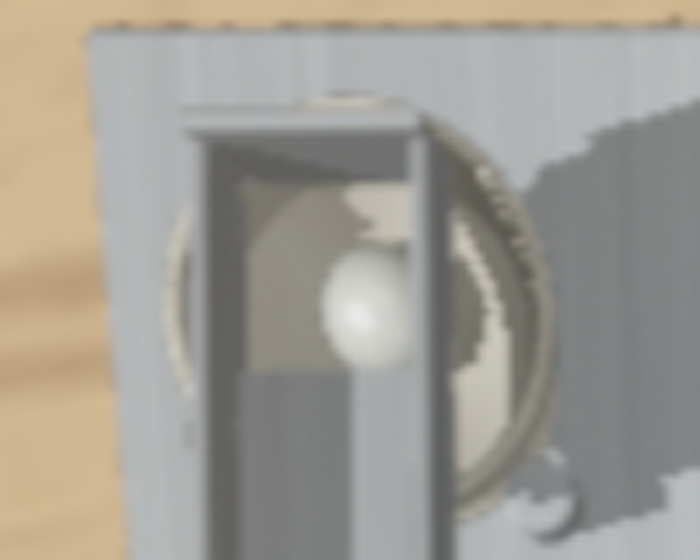

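View pics/c12scene.png

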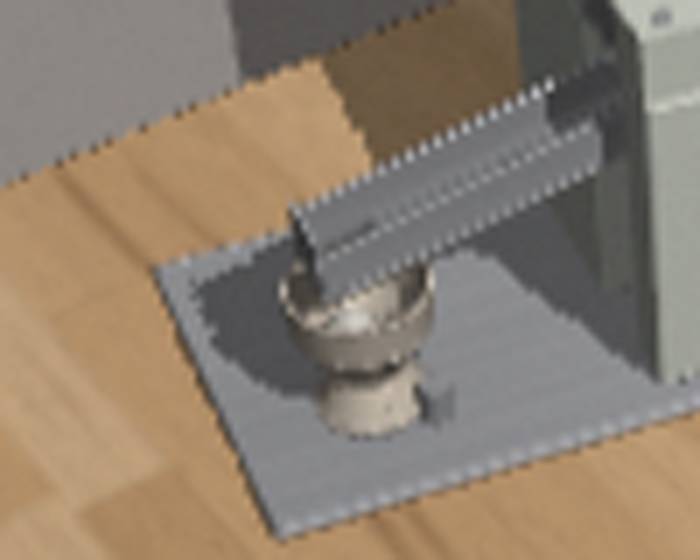

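One mint lies in the cup: (365,308) in the wrist crop, and visible in the scene crop at (355,318). Letting the plunger rise smoothly and leaving.

Emit:
drive_tool(plan=[0,-2,0,0,0,0,-4,0,0,0,0,-6,0,0,0,0,-8,0,0,0,0,-8,0,0,0,0,-10,0,0,0,0,-20,0,0,0,0,-25,0,0,0,0,-25,0,0,0,0,-10,0,0,0])

```text
time: 22.83
ee_pos: [0.6362, 0.1796, 0.3635]
tcp_rot: [[0.003, 0.217, 0.976], [0.001, 0.976, -0.217], [-1.0, 0.002, 0.002]]
force: [0.4, -0.2, -0.4]
finger_gap: 0.002
```

Emit:
drive_tool(plan=[0,0,0,-15,0,0,0,0,-25,0,0,0,0,-10,0,0,0,0,0,0,0,0,0,0,0])

```text
time: 23.25
ee_pos: [0.5873, 0.1895, 0.3601]
tcp_rot: [[0.0, 0.217, 0.976], [-0.001, 0.976, -0.217], [-1.0, -0.001, 0.001]]
force: [0.4, -0.1, 1.0]
finger_gap: 0.004
```

Run:
```python
from h import *
s=arm.sense(); print(np.round(s["force"],2),np.round(s["ee_pos"],4),s["time"])
for n in ["wrist","scene"]:
    im,d=arm.grab_frame(n); cv2.imwrite(f"pics/{n}13.png",im); m,K,T=cam(n)
    v,u=np.mgrid[:420,:560]; P=p2w(u,v,d,K,T)
    dark=(im.max(2)<70)&(P[...,2]>.165)&(P[...,2]<.225)&(np.hypot(P[...,0]-.636,P[...,1]-.178)<.03)
    if dark.sum(): print(n,"pad z",dark.sum(),np.percentile(P[dark][:,2],[5,50,95]))
    for t in ["egg_cup_center","mint_0_center","salt_shaker","pepper_mill","mug"]:
        print(n,t,[(round(x["score"],2),np.round(c2w(x["location"],T),4).tolist()) for x in arm.landmark_of(t,n)[:3]])
    q=w2p([[.495,.155,.05]],K,T)[0].astype(int)
    cv2.imwrite(f"pics/c13{n}.png",cv2.resize(im[max(q[1]-40,0):q[1]+40,q[0]-50:q[0]+50],(600,480),interpolation=2))
```

```text
[ 0.39 -0.11  1.  ] [0.5873 0.1895 0.3601] 23.25
wrist egg_cup_center [(0.65, [0.405, -0.1153, 0.0225]), (0.65, [0.5559, -0.1452, 0.0246]), (0.57, [0.4984, 0.1552, 0.03])]
wrist mint_0_center [(0.58, [0.4927, 0.1519, 0.03])]
wrist salt_shaker [(0.58, [0.6768, -0.0594, 0.0007])]
wrist pepper_mill [(0.36, [0.6642, -0.2337, 0.0012])]
wrist mug [(0.65, [0.6488, -0.1312, 0.0003])]
scene pad z 163 [0.17987387 0.19653774 0.19992417]
scene egg_cup_center [(0.88, [0.497, 0.154, 0.027]), (0.8, [0.4055, -0.1112, 0.0231])]
scene mint_0_center [(0.43, [0.6459, -0.1381, -0.0031])]
scene salt_shaker [(0.58, [0.6731, -0.0585, 0.0003])]
scene pepper_mill [(0.73, [0.6614, -0.2333, -0.0018])]
scene mug [(0.63, [0.6442, -0.1342, -0.0027])]
```

View pics/c13wrist.png

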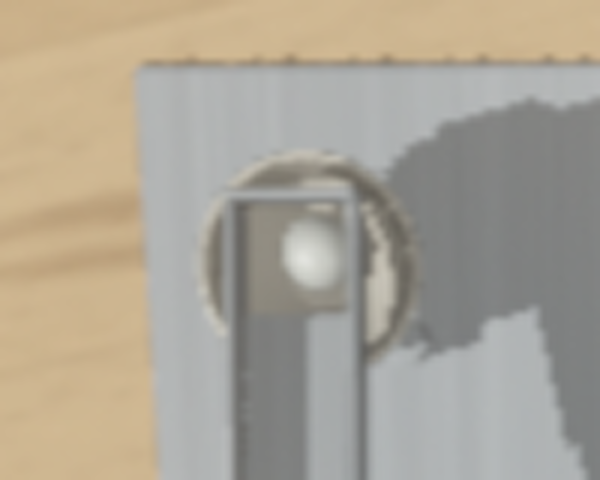

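View pics/scene13.png

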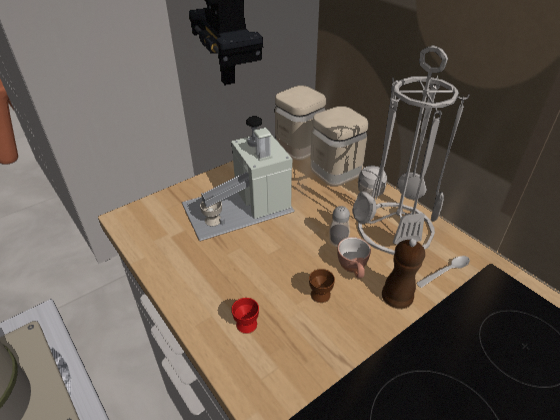

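The pad is back at its rest height, the cup stands at the pins with one mint, and the bystanders haven't moved. Handing in.

```bash
python3 -c "
from h import *
print(arm.hand_in())"
```

```text
the job is handed in; nothing more can be done
None
```

The egg cup is standing under the chute against both pins with one mint in it, and the job was handed in at about 23.5 s of the 61 s allowed.

- **Cup:** I gripped the white cup by its rim, set it about 1.5 mm above the base plate and slid it in until it met the pins. I lowered it onto the plate and corrected 0.8 mm sideways, so the last push of about 5 N was carried by both pins. Then I let go.
- **Plunger:** I pressed the pad with closed fingers for about 27 mm from first contact. The force followed the spring up to about 9 N, then rose steeply. I stopped at 14 N, under the 22 N limit, and let the plunger rise.
- **Last checks:** The pictures show one mint in the cup and the pad back at its rest height (about 0.20 m). The salt shaker, pepper mill, mug and the brown and red cups had not moved beyond measuring error. The arm was clear and touching nothing.

**Checks that disagreed or surprised:**
- The overhead and scene cameras differed by about 4–5 mm in x, so I used averages, wrist views and touch instead.
- The cup slipped about 2 mm in the grip when lifted. I corrected for this by feeling for the plate.
- In the final scene picture the network did not find the mint (it gave a low-score false hit at the mug), but the wrist camera showed it clearly.

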